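# Run the coding press tray in and lock it

### The arm

A 7-joint arm with a two-finger parallel gripper is mounted at the origin on a cart in front of the work surface, level with it; the furniture and walls round the work are solid. World frame = base frame: x ahead of the robot, y to its left, z up, the work surface at z = 0. Lengths are in m, angles in rad, forces in N, time in s.
With the tool pointing down it reaches from about 0.425 to 0.925 m from the base axis. Payload 6.8 kg.
Tool frame: the origin (TCP) lies at the very end of the fingers, on their centre line; the grasp point (between the pads) lies 19 mm behind it; z points along the fingers, y is the line along which they close (so a half turn about z gives the same grasp; the last joint's range is limited). The gripper opens to 85 mm and grips with 20 to 120 N. Pads are 22 mm wide; open, the fingers measure 114 mm over their backs; the gripper's body (76 mm by 85 mm) begins 54 mm behind the grasp point. The pads swing forward as they close: fully open they stand 13 mm farther back than shut.
Start: joints at [1.039, 0.477, 0.022, 1.555, -0.011, 1.109, -0.083], TCP at [0.278, -0.615, 0.231] pointing down, gripper open.
Joint ranges: [-2.96, 2.96], [-0.34, 2.1], [-1.41, 1.46], [0.24, 2.44], [-1.37, 4.51], [0.17, 1.92], [-2.96, 2.96]. Speed limits (rad/s): [2.39, 2.39, 3.14, 3.14, 3.14, 3.14, 3.14].

### API

Orientations are given as a unit quaternion [w, x, y, z].
In Python, from station import bot gives the robot as it stands.
- The arm moves only by the tool apply_moves, never from a script. Its argument "deltas" is a list of rows, each a list of 3 entries, a list of its own where there are three numbers: the closure, from 0 (fully open) to 1 (shut), then the shift along the tool's x, y, z in units of 0.2 m (1.0 is 0.2 m), then the turn about the tool's z in units of 2 pi rad (1.0 is 2 pi rad). A call has 1 to 12 rows; each row is the pose to reach, as a shift and turn from the pose commanded when the call began, along the tool's axes at that moment, turning the shorter way round; what a row does not reach only later rows make up. A row lasts 1/10 s, in which the tool goes at most 50 mm and 8.59 degrees, less where a joint would pass 70% of its speed; a pose out of reach is approached as far as the arm can. A call with a number of a shift or a turn outside -1 to 1 is refused whole. A call with a gripper value outside its range is refused whole. The fingers move at their own pace and stop on an object; "squeeze" is the grip in N (left out, the last holds). Time passes only in rows, so rows that repeat a pose let the fingers close. It gives the time, the measured TCP pose, the force, the opening and the grip force at its end, in the units of the state.
- bot.get_obs(): the state, without advancing time (a new reading comes with each control period).
- bot.read_camera(name): name is "scene" or "top"; returns a dict with "color" (420x560x3 uint8, red, green, blue), "intrinsics" (3x3 intrinsics, pixels), "k1" (the pictures are not rectified: a ray, as slopes to the right and down, at radius r is drawn at 1 + k1 r^2 times it, then the intrinsics apply), "pose" (4x4, takes a point from camera to world coordinates). Camera axes: x right, y down, z forward; pixel columns grow to the right and rows downward; lengths in m; the calibration is good to about 2 mm. A picture is of the moment at which its call begins. There is no depth.
- bot.hand_in(): hands the job in; it is judged then, once.
Trained networks look in a picture, given as the dict that the camera call returned (one of the last four; its "shot" number tells which), for a name from the list of things; names that differ only in an ending like _2 or _b are one class to them, and where a whole thing is asked for, a point or a joint stands for the part that bears it (a point fixed in the world has none). Each returns a list of dicts, best first, with "confidence" (0 to 1); they miss things now and then, are a little off and sometimes report something else, mostly with a low value. They report only what shows in the picture. A call takes as long as a camera call. They do not tell look-alikes from the thing itself.
- bot.look_for(picture, target): "point" ([x, y, z] in m, in world coordinates, good to about 4 mm: the middle of the surface that is visible of it).
The state is a dict: "t": time; "q": joint angles; "joint_vel": joint speeds; "joint_torque": joint torques, N m; "eef_pos": TCP position; "tool_rot": TCP orientation; "contact_force": force on the tool from outside, world axes, zero at the start; "torque": the same for the moment, N m; "gripper_width": opening from 0.0 (shut) to 1.0 (fully open); "grasp_force": force on a finger pad.
Only numpy, scipy, OpenCV 4.12 (cv2) and the standard library are available. Lean on these libraries where they do the work, as an engineer would, in place of code of your own. Each camera call takes 0.05 s, during which the arm holds its last target. There are 200 camera calls.

### The job

Bring the loaded tray of the little coding press in under its stamping head and lock it there. Pull the spring plunger's T-bar out, turn it so that the pin rests in its notch and stays out by itself, let go of it, push the tray fully home to the left, then turn the T-bar back and let the pin drop all the way into the tray again. The carton must still lie flat in its nest; leave the other things alone and let go of everything at the end.

Things in the scene. Friction and masses are not known exactly. Their poses are not given: they have to be found in the camera images.
- press: Grey hand-lever coding press, fixed. Origin on the desk under its stamping head; x away from the robot, y left along the tray's slide, z up. Base x -108 to 128, y -206 to 56 mm, 14 mm high. Column behind at x 76 to 122 mm; arm y -28 to 28 mm reaches forward to x = -28 mm, z 128 to 186 mm; ram's top 222 mm; hand lever (fixed, unused) at the left, to 285 mm.
- stamp_face (a point): Middle of the stamping head's underside, 80 mm above the desk. The head is 80 mm along x and 40 mm along y of the press and overhangs the tray's home place. Axes as those of the press.
- tray (a joint): Pale aluminium tray, 166 mm long, top 37 mm over the desk. 0 = drawn out to the right (start, locked by the pin); 0.085 m = fully home against its stop, nest under the head. It slides along +y of the press with about 3 N once the pin is out and stays where left. Its bevelled front flank has a pin hole for each of the two end places, 1 mm of play round the pin.
- tray_grip (a point): Middle of the top bar of the tray's upright bow handle, at its right-hand end: round steel bar 10 mm thick, 60 mm straight along x of the press, 77 mm above the desk, 40 mm above the tray. Axes as those of the press; moves with the tray: at press [0, -203, 77] mm when out, [0, -118, 77] mm when home.
- tray_nest (a point): Middle of the floor of the tray's nest, 37 mm above the desk: a steel frame 9 mm high and 4 mm thick with gaps in its long sides, inside 94 mm along x and 47 mm along y of the press. Axes as those of the press.
- plunger (a joint): Draw of the spring plunger along its leaning axis: 0 = pin fully in, 0.018 m = end. The spring pulls back with 6 N at 0, 12 N at the end. The T-bar turns only while drawn 14 mm or more. In the rest notch it settles back 3 mm and stays at 0.0105 m, pin clear of the tray. To leave the notch draw to 14 mm again, turn back, let the spring take it in; it enters only where a tray hole stands under it.
- tbar (a joint): Turn of the T-bar about the plunger's axis, rad: 0 = bar along the tray's slide (pin can go in); 1.22 (70 degrees, counterclockwise seen from its free end) = rest notch; stops at -0.06 and 1.30. Slot and notch leave about 0.05 rad of play. It turns easily when drawn out; let go half turned, it may stand on the rim instead.
- tbar_grip (a point): Middle of the plunger's black T-bar: 62 mm long, 14 thick, 22 high along the axis, with 15 mm of 13 mm neck free below it over a 30 mm bush (pin in). z: the pull direction, leaning 30 degrees from vertical to the robot (press frame [-0.5, 0, 0.866]); y along the bar, x through its thickness, both turning with it. At press [-97, -76, 83] mm with the pin in, on the robot's side of the base.
- carton: Small white tablet carton, 44 x 91 x 31 mm, loose in the tray's nest, lying flat with its long side (its y axis) along x of the press. Origin at the centre of its underside, z up. There are 12 mm between its top and the stamping head.
- next_carton: Bystander: a like carton, 44 x 91 x 31 mm, on the desk to the left of the press. Origin at the centre of its underside.
- tape_roll: Bystander: roll of brown tape, 96 mm across and 48 mm high, lying to the right of the press. Origin at the centre of its underside.
- usb_charger: Bystander: white mains USB charger, 27 x 77 x 26 mm, lying to the left of the press. Origin at the centre of its underside.
- marker: Bystander: blue and white marker pen, 135 mm long, 17 mm thick, lying in front and left of the press. Origin at its middle, underside.
Things that resemble listed ones, but are neither listed nor needed, are in the scene too. What is shaped like the carton but orange is not meant.

How it is judged:
By the outcome, as a careful person would: the job done as asked, in the order asked, and still so for the second after the job is handed in, with the robot touching nothing.
It also fails if it takes over 69 s, if anything falls off the work surface, if the arm or the gripper's body presses on something with over 40 N, if the wrist force passes 120 N, or if a joint passes its speed limit or range.

## Working session

There is one attempt and no reset: what is moved stays moved. The work goes in short steps, Python scripts to look and compute and a tool call to move; the robot and the scene stay as the last step left them, time stands still between calls to the robot, and variables do not carry over. Pictures are saved under pics/ and viewed, at most 10 in all, crops included, and the job is handed in when it is done.

Besides the shell and the picture viewer there is one more tool, called by a JSON object that holds its "name" and its "arguments", one argument or row to a line. apply_moves: Moves the arm, as the interface text tells. Its arguments: {"type":"object","properties":{"deltas":{"type":"array","items":{"type":"array"}},"squeeze":{"type":"number"}},"required":["deltas"]}

```bash
mkdir -p pics; cat > h.py <<'E'
import numpy as np,cv2
from station import bot
def shot(n,name):
    p=bot.read_camera(n); cv2.imwrite(f'pics/{name}.png',p['color'][:,:,::-1]); return p
def proj(p,X):
    T=np.linalg.inv(p['pose']); c=(T[:3,:3]@np.atleast_2d(X).T).T+T[:3,3]
    s=c[:,:2]/c[:,2:]; s=s*(1+p['k1']*(s**2).sum(1,keepdims=True)); K=np.array(p['intrinsics'])
    return s@K[:2,:2].T+K[:2,2]
def ray(p,uv):
    K=np.array(p['intrinsics']); d=(np.array(uv,float)-K[:2,2])/[K[0,0],K[1,1]]; s=d.copy()
    for _ in range(20): s=d/(1+p['k1']*(s@s))
    P=np.array(p['pose']); return P[:3,3],P[:3,:3]@np.array([*s,1])
def atz(p,uv,z):
    o,d=ray(p,uv); return o+d*(z-o[2])/d[2]
E
python3 - <<'E'
from h import *
o=bot.get_obs(); print(o)
for n in('scene','top'):
    p=shot(n,n+'0'); print(n,p['k1'],np.round(p['pose'],3).tolist())
    for t in('press','tray','tray_grip','tray_nest','tbar_grip','plunger','carton','next_carton','tape_roll'):
        for r in bot.look_for(p,t)[:3]: print(t,np.round(r['point'],3),round(r['confidence'],2),proj(p,r['point'])[0].round())
E
```

```text
{'t': 0.0, 'q': array([ 1.03891692,  0.47778902,  0.02231687,  1.55646585, -0.01149292,
        1.10929509, -0.08310497]), 'joint_vel': array([ 0.00030723, -0.00068435,  0.00082533, -0.00130699,  0.00225279,
        0.00192767, -0.00139869]), 'joint_torque': array([ 5.69169042e-04, -5.96438026e+01,  1.60820212e+00, -2.81188560e+01,
        1.24907828e-02,  9.44960833e-03, -1.49252395e-05]), 'eef_pos': array([ 0.27731632, -0.61474584,  0.23032663]), 'tool_rot': array([-8.78076651e-04,  9.77630630e-01,  2.10327159e-01, -2.56296758e-04]), 'contact_force': array([-0.43201037,  0.49115854,  0.61588256]), 'torque': array([ 0.02545317, -0.0192283 , -0.00878913]), 'grasp_force': 0.0, 'gripper_width': 1.000890356647803}
scene 0.04755242149151194 [[-0.758, -0.476, 0.445, -0.017], [-0.652, 0.554, -0.517, 0.744], [-0.0, -0.683, -0.731, 1.071], [0.0, 0.0, 0.0, 1.0]]
press [0.643 0.013 0.036] 0.57 [268. 200.]
tray [ 0.624 -0.159  0.036] 0.75 [313. 169.]
tray_grip [ 0.624 -0.158  0.036] 0.64 [313. 170.]
tray_nest [ 0.625 -0.154  0.038] 0.91 [312. 170.]
tbar_grip [ 0.546 -0.057  0.088] 0.57 [313. 18
[... 542 characters left out ...]
.043  0.035] 0.6 [326. 196.]
tray [ 0.63  -0.143  0.038] 0.84 [366. 205.]
tray_grip [ 0.634 -0.142  0.031] 0.88 [366. 204.]
tray_nest [ 0.633 -0.138  0.034] 0.64 [364. 204.]
tbar_grip [ 0.548 -0.069  0.093] 0.72 [338. 235.]
tbar_grip [0.739 0.138 0.025] 0.27 [254. 161.]
plunger [ 0.632 -0.142  0.039] 0.59 [366. 204.]
plunger [ 0.549 -0.06   0.095] 0.51 [335. 234.]
plunger [ 0.705 -0.289  0.044] 0.35 [426. 175.]
carton [ 0.64  -0.073  0.07 ] 0.95 [339. 198.]
carton [0.404 0.144 0.029] 0.79 [247. 296.]
carton [ 0.524 -0.285  0.031] 0.63 [424. 249.]
next_carton [0.642 0.12  0.03 ] 0.95 [260. 199.]
next_carton [0.548 0.159 0.015] 0.42 [243. 237.]
tape_roll [ 0.704 -0.286  0.044] 0.56 [425. 176.]
```

```bash
python3 - <<'E'
import cv2
a=cv2.imread('pics/top0.png')[120:320,220:460]; cv2.imwrite('pics/topc.png',cv2.resize(a,None,fx=3,fy=3,interpolation=3)[:600,:])
a=cv2.imread('pics/scene0.png')[80:280,190:390]; cv2.imwrite('pics/scc.png',cv2.resize(a,None,fx=3,fy=3,interpolation=3))
E
```

```text
(no output)
```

View pics/topc.png

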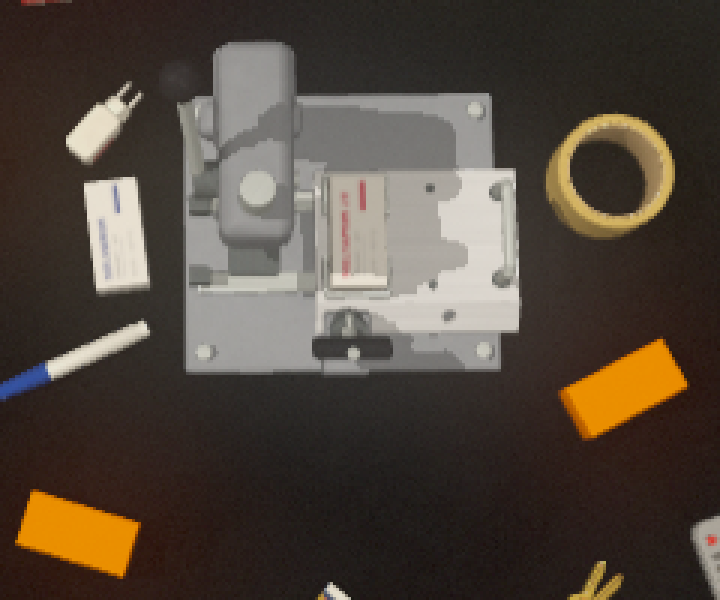

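View pics/scc.png

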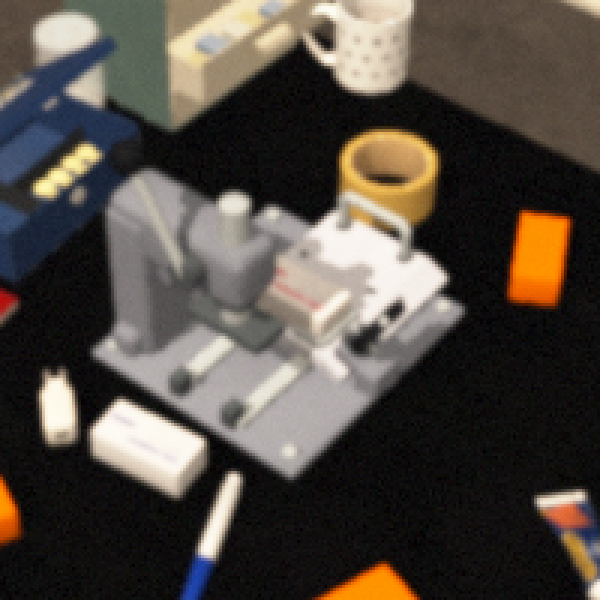

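Top view shows the press base corners (crop px 184,95 / 491,93 / 500,372 / 186,372). It also shows the black T-bar at (352,347), lying along the slide, and the bow handle at (508,232). Things that could be confused:
- **T-bar:** the grey clamp knobs on the base at (200,275), and the base screws.
- **Carton:** the white one in the nest at (358,230). The next carton at (118,235) and the orange boxes at (77,533) and (623,388) are not it.
- **Handle:** nothing similar.

The T-bar is the black bar at the front rim of the press.

```bash
cat >> h.py <<'E'
def press(): return np.load('press.npy')  # x,y,yaw
def P2W(v):
    x,y,a=press(); c,s=np.cos(a),np.sin(a); v=np.array(v,float)
    return np.array([x+c*v[0]-s*v[1],y+s*v[0]+c*v[1],v[2]])
def togo(target,linedir):
    """shift in tool axes (units .2m) and turn (units 2pi) bringing TCP to target, tool y along world angle linedir (mod pi)"""
    from scipy.spatial.transform import Rotation as R
    o=bot.get_obs(); w,x,y,z=o['tool_rot']; M=R.from_quat([x,y,z,w]).as_matrix()
    a=np.arctan2(M[1,1],M[0,1]); t=-(linedir-a); t=(t+np.pi/2)%np.pi-np.pi/2
    return np.round(M.T@(np.array(target)-o['eef_pos'])/.2,4),round(t/2/np.pi,4)
E
python3 - <<'E'
from h import *
from scipy.optimize import least_squares
p=bot.read_camera('top')
uv=np.array([[184,95],[491,93],[500,372],[186,372]])/3+[220,120]-.33
pts=np.array([[128,56,14],[128,-206,14],[-108,-206,14],[-108,56,14]])/1000
def f(v):
    np.save('press.npy',v); return (proj(p,np.array([P2W(q) for q in pts]))-uv).ravel()
r=least_squares(f,[.65,0,0]); f(r.x); print(r.x,r.fun.round(1))
for n,q in dict(tbar=[-.097,-.076,.083],grip=[0,-.203,.077],carton=[0,-.085,.068]).items():
    print(n,P2W(q).round(4),(proj(p,P2W(q))[0]-[220,120])*3)
tb=P2W([-.097,-.076,.15]); print(togo(tb+[0,0,.03],r.x[2]))
# refine: overlay onto scene
s=bot.read_camera('scene'); im=s['color'][:,:,::-1].copy()
for q in [*pts,[-.097,-.107,.083],[-.097,-.045,.083],[-.03,-.203,.082],[.03,-.203,.082]]:
    u=proj(s,P2W(q))[0]; cv2.circle(im,tuple(np.round(u*16).astype(int)),16,(0,0,255),-1,shift=4)
it=p['color'][:,:,::-1].copy()
for q in [*pts,[-.097,-.107,.083],[-.097,-.045,.083],[-.03,-.203,.082],[.03,-.203,.082]]:
    u=proj(p,P2W(q))[0]; cv2.circle(it,tuple(np.round(u*16).astype(int)),16,(0,0,255),-1,shift=4)
A=cv2.resize(im[120:260,210:350],(560,560),interpolation=3)[:, :400]; A=cv2.resize(im[130:260,215:350],(400,385),interpolation=3)
B=cv2.resize(it[140:255,275:400],(400,368),interpolation=3)
c=np.zeros((385,800,3),np.uint8); c[:385,:400]=A; c[:368,400:]=B; cv2.imwrite('pics/ov.png',c)
E
```

```text
[0.64154212 0.01207664 0.02395899] [-0.2  0.   0.4  0.2  0.6 -0.4 -0.7  0.1]
tbar [ 0.5464 -0.0662  0.083 ] [350.28301259 347.85192233]
grip [ 0.6464 -0.1909  0.077 ] [507.2612436  226.43702618]
carton [ 0.6436 -0.0729  0.068 ] [357.56674309 229.29042815]
(array([ 2.3539, -1.95  ,  0.2567]), np.float64(-0.1864))
```

View pics/ov.png

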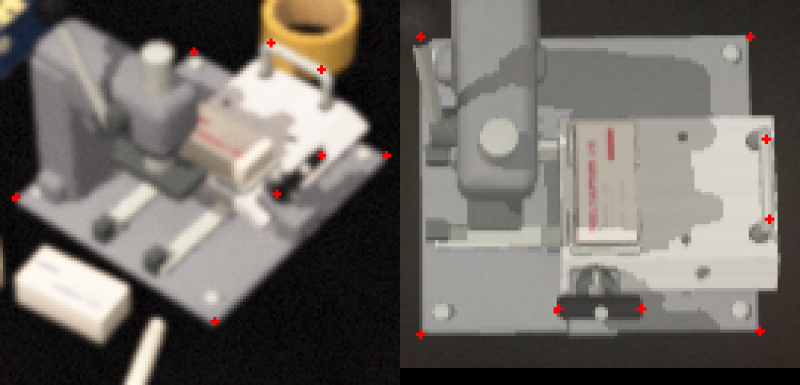

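The overlay matches the press, T-bar ends and handle in both views. Moving above the T-bar.

{"name": "apply_moves", "arguments": {
  "deltas": [
    [0.3,[0.2,-0.166,0],0],
    [0.3,[0.4,-0.33,0],-0.02],
    [0.3,[0.6,-0.5,0],-0.04],
    [0.3,[0.8,-0.664,0],-0.06],
    [0.3,[1.0,-0.83,0],-0.08],
    [0.3,[1.0,-0.83,0],-0.1]
  ]
}}

```text
t: 1.7
eef_pos: [0.3953, -0.3755, 0.2318]
tool_rot: [-0.0, 0.861, 0.508, 0.001]
contact_force: [0.4, 0.1, 0.3]
gripper_width: 0.702
grasp_force: 0.0
```

```bash
python3 - <<'E'
from h import *
print(bot.get_obs()['eef_pos'],togo(P2W([-.097,-.076,.16]),press()[2]))
E
```

```text
[ 0.39531724 -0.37545595  0.23175868] (array([ 1.7177, -0.0867,  0.3631]), np.float64(-0.0841))
```

{"name": "apply_moves", "arguments": {
  "deltas": [
    [0.35,[0.2,0,0],-0.015],
    [0.35,[0.4,0,0],-0.03],
    [0.35,[0.6,-0.02,0],-0.05],
    [0.35,[0.8,-0.04,0],-0.065],
    [0.35,[1.0,-0.05,0.1],-0.084],
    [0.35,[1.0,-0.05,0.15],-0.084]
  ]
}}

```text
t: 2.3
eef_pos: [0.4845, -0.1969, 0.2009]
tool_rot: [-0.0, 0.7, 0.714, 0.002]
contact_force: [-0.3, -0.3, -0.4]
gripper_width: 0.648
grasp_force: 0.0
```

```bash
python3 - <<'E'
from h import *
print(bot.get_obs()['eef_pos'],togo(P2W([-.097,-.076,.16]),press()[2]))
E
```

```text
[ 0.48451984 -0.19687662  0.20093955] (array([0.6461, 0.3226, 0.2069]), np.float64(-0.0005))
```

{"name": "apply_moves", "arguments": {
  "deltas": [
    [0.35,[0.2,0.1,0.06],0],
    [0.35,[0.4,0.2,0.12],0],
    [0.35,[0.6,0.3,0.18],0],
    [0.35,[0.646,0.323,0.25],0],
    [0.35,[0.646,0.323,0.35],0],
    [0.35,[0.646,0.323,0.42],0],
    [0.35,[0.646,0.323,0.42],0]
  ]
}}

```text
t: 3.0
eef_pos: [0.5437, -0.0745, 0.1152]
tool_rot: [-0.001, 0.704, 0.71, -0.002]
contact_force: [0.4, -1.0, 0.4]
gripper_width: 0.652
grasp_force: 0.0
```

```bash
python3 - <<'E'
from h import *
print(bot.get_obs()['eef_pos'],togo(P2W([-.097,-.076,.07]),press()[2]))
p=bot.read_camera('scene'); t=bot.read_camera('top')
c=np.hstack([cv2.resize(q['color'][y:y+100,x:x+100,::-1],(400,400),interpolation=3) for q,y,x in((p,130,260),(t,175,290))]); cv2.imwrite('pics/a1.png',c)
E
```

```text
[ 0.54367504 -0.07448562  0.11520993] (array([0.0412, 0.0148, 0.226 ]), np.float64(-0.0026))
```

View pics/a1.png

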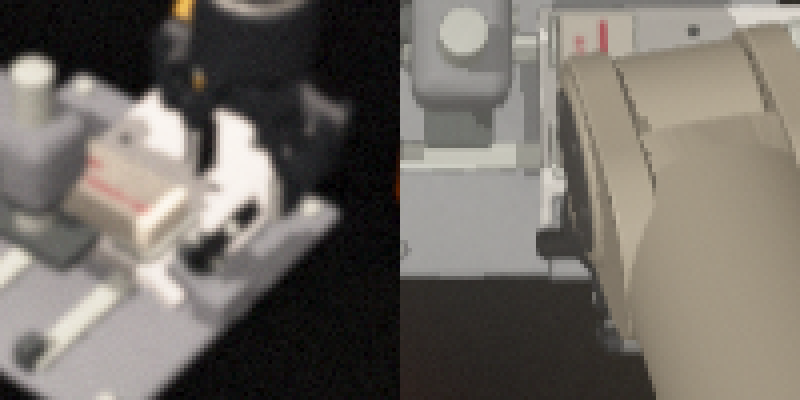

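The fingers straddle the T-bar (left panel, about 220,235). Descending and gripping.

{"name": "apply_moves", "arguments": {
  "deltas": [
    [0.35,[0.03,0.01,0.05],0],
    [0.35,[0.03,0.01,0.13],0],
    [0.35,[0.03,0.01,0.18],0],
    [0.35,[0.03,0.01,0.222],0],
    [0.35,[0.03,0.01,0.222],0],
    [0.35,[0.03,0.01,0.222],0]
  ]
}}

```text
t: 3.7
eef_pos: [0.5477, -0.0673, 0.0731]
tool_rot: [0.0, 0.704, 0.71, 0.0]
contact_force: [0.4, 0.4, 0.2]
gripper_width: 0.645
grasp_force: 0.0
```

```bash
python3 - <<'E'
from h import *
print(bot.get_obs()['eef_pos'],bot.get_obs()['contact_force'],togo(P2W([-.097,-.076,.07]),press()[2]))
E
```

```text
[ 0.54765603 -0.06729919  0.07305033] [0.43601397 0.4416755  0.22014004] (array([ 0.0054, -0.0063,  0.0153]), np.float64(-0.0024))
```

{"name": "apply_moves", "arguments": {
  "deltas": [
    [0.6,[0.005,-0.006,0.015],-0.002],
    [1,[0.005,-0.006,0.015],-0.002],
    [1,[0.005,-0.006,0.015],-0.002],
    [1,[0.005,-0.006,0.015],-0.002],
    [1,[0.005,-0.006,0.015],-0.002],
    [1,[0.005,-0.006,0.015],-0.002],
    [1,[0.005,-0.006,0.015],-0.002]
  ],
  "squeeze": 60
}}

```text
t: 4.4
eef_pos: [0.5499, -0.066, 0.0718]
tool_rot: [0.003, 0.699, 0.715, 0.003]
contact_force: [6.2, -0.7, 6.1]
gripper_width: 0.229
grasp_force: 59.9
```

{"name": "apply_moves", "arguments": {
  "deltas": [
    [1,[0,-0.0125,-0.0217],0],
    [1,[0,-0.025,-0.0433],0],
    [1,[0,-0.0375,-0.065],0],
    [1,[0,-0.0375,-0.065],0],
    [1,[0,-0.0375,-0.065],0]
  ],
  "squeeze": 80
}}

```text
t: 4.9
eef_pos: [0.5431, -0.0661, 0.084]
tool_rot: [0.003, 0.699, 0.715, 0.004]
contact_force: [11.5, -0.3, -7.5]
gripper_width: 0.222
grasp_force: 77.3
```

{"name": "apply_moves", "arguments": {
  "deltas": [
    [1,[0,-0.004,-0.007],0],
    [1,[0,-0.008,-0.014],0],
    [1,[0,-0.008,-0.014],0]
  ],
  "squeeze": 80
}}

```text
t: 5.2
eef_pos: [0.5416, -0.0661, 0.0867]
tool_rot: [0.003, 0.699, 0.715, 0.004]
contact_force: [11.8, -0.1, -7.6]
gripper_width: 0.225
grasp_force: 77.3
```

{"name": "apply_moves", "arguments": {
  "deltas": [
    [1,[0,0,0],-0.02],
    [1,[0,0,0],-0.04],
    [1,[0,0,0],-0.06],
    [1,[0,0,0],-0.08],
    [1,[0,0,0],-0.1],
    [1,[0,0,0],-0.1]
  ]
}}

```text
t: 5.8
eef_pos: [0.5421, -0.0658, 0.0884]
tool_rot: [0.004, 0.443, 0.897, 0.003]
contact_force: [4.5, -0.5, 12.6]
gripper_width: 0.192
grasp_force: 79.9
```

{"name": "apply_moves", "arguments": {
  "deltas": [
    [1,[0,0,0],-0.02],
    [1,[0,0,0],-0.04],
    [1,[0,0,0],-0.06],
    [1,[0,0,0],-0.08],
    [1,[0,0,0],-0.103],
    [1,[0,0,0],-0.103],
    [1,[0,0,0],-0.103]
  ]
}}

```text
t: 6.5
eef_pos: [0.5354, -0.065, 0.0874]
tool_rot: [-0.002, 0.135, 0.991, -0.001]
contact_force: [-12.6, 5.1, 33.1]
gripper_width: 0.13
grasp_force: 82.7
```

```bash
python3 - <<'E'
from h import *
o=bot.get_obs();print(o['eef_pos'],o['contact_force'],o['torque'],togo(P2W([-.097,-.076,.083]),press()[2]+1.265))
p=bot.read_camera('scene'); t=bot.read_camera('top')
c=np.hstack([cv2.resize(q['color'][y:y+80,x:x+80,::-1],(400,400),interpolation=3) for q,y,x in((p,150,270),(t,190,300))]); cv2.imwrite('pics/a2.png',c)
E
```

```text
[ 0.53538218 -0.06499886  0.087367  ] [-12.57292099   5.12450293  33.11070538] [1.185923   2.5752572  0.08286291] (array([-0.0547,  0.0089,  0.0217]), np.float64(0.0016))
```

View pics/a2.png

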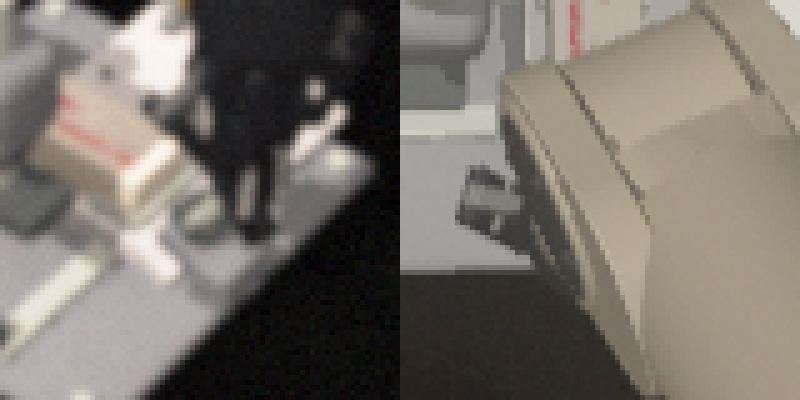

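The T-bar has turned: its free end now shows at (485,200) in the top panel. The tool is pressing inward, though, so I'll ease outward and watch the force.

{"name": "apply_moves", "arguments": {
  "deltas": [
    [1,[0.006,-0.002,-0.011],0],
    [1,[0.012,-0.0036,-0.022],0],
    [1,[0.012,-0.0036,-0.022],0]
  ]
}}

```text
t: 6.9
eef_pos: [0.534, -0.0651, 0.0903]
tool_rot: [-0.001, 0.136, 0.991, 0.001]
contact_force: [-1.2, 5.4, 7.4]
gripper_width: 0.133
grasp_force: 79.3
```

{"name": "apply_moves", "arguments": {
  "deltas": [
    [1,[0.006,-0.002,-0.011],0],
    [1,[0.012,-0.0036,-0.022],0],
    [1,[0.012,-0.0036,-0.022],0]
  ]
}}

```text
t: 7.2
eef_pos: [0.5322, -0.0652, 0.0938]
tool_rot: [0.0, 0.136, 0.991, 0.001]
contact_force: [5.5, 4.3, -8.9]
gripper_width: 0.131
grasp_force: 76.7
```

{"name": "apply_moves", "arguments": {
  "deltas": [
    [1,[0.006,-0.002,-0.011],0],
    [1,[0.012,-0.0036,-0.022],0],
    [1,[0.012,-0.0036,-0.022],0]
  ]
}}

```text
t: 7.5
eef_pos: [0.5298, -0.0653, 0.0979]
tool_rot: [0.0, 0.136, 0.991, 0.001]
contact_force: [7.9, 5.1, -10.6]
gripper_width: 0.128
grasp_force: 76.8
```

{"name": "apply_moves", "arguments": {
  "deltas": [
    [1,[0.006,-0.002,-0.011],0],
    [1,[0.007,-0.002,-0.013],0],
    [1,[0.007,-0.002,-0.013],0]
  ]
}}

```text
t: 7.8
eef_pos: [0.5281, -0.0655, 0.1002]
tool_rot: [-0.0, 0.136, 0.991, 0.001]
contact_force: [7.6, 5.3, -11.4]
gripper_width: 0.122
grasp_force: 75.3
```

```bash
python3 - <<'E'
from h import *
p=bot.read_camera('scene'); t=bot.read_camera('top')
c=np.hstack([cv2.resize(q['color'][y:y+60,x:x+60,::-1],(400,400),interpolation=3) for q,y,x in((p,160,290),(t,205,300))]); cv2.imwrite('pics/a3.png',c)
E
```

```text
(no output)
```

View pics/a3.png

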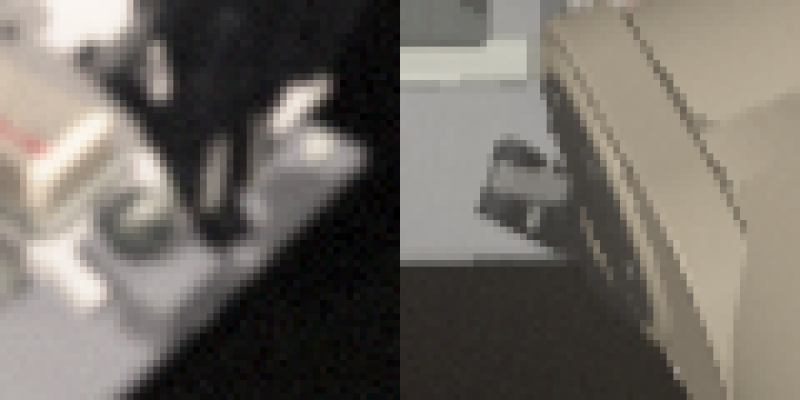

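{"name": "apply_moves", "arguments": {
  "deltas": [
    [1,[-0.007,0.002,0.013],0],
    [1,[-0.014,0.004,0.026],0],
    [1,[-0.021,0.006,0.039],0],
    [1,[-0.021,0.006,0.039],0]
  ]
}}

```text
t: 8.3
eef_pos: [0.5322, -0.0653, 0.093]
tool_rot: [-0.001, 0.136, 0.991, 0.001]
contact_force: [3.1, 5.4, -2.2]
gripper_width: 0.123
grasp_force: 76.9
```

{"name": "apply_moves", "arguments": {
  "deltas": [
    [1,[-0.003,0.001,0.006],0],
    [0.75,[-0.003,0.001,0.006],0],
    [0.6,[-0.003,0.001,0.006],0],
    [0.35,[-0.003,0.001,0.006],0],
    [0.35,[-0.003,0.001,0.006],0],
    [0.35,[-0.003,0.001,-0.1],0],
    [0.35,[-0.003,0.001,-0.35],0],
    [0.35,[0.1,0.001,-0.6],0],
    [0.35,[0.3,0,-0.6],0],
    [0.35,[0.5,0,-0.6],0],
    [0.35,[0.5,0,-0.6],0]
  ]
}}

```text
t: 9.4
eef_pos: [0.4312, -0.0392, 0.2132]
tool_rot: [-0.002, 0.136, 0.991, -0.002]
contact_force: [0.1, -0.2, -0.3]
gripper_width: 0.649
grasp_force: 0.0
```

```bash
python3 - <<'E'
from h import *
print(bot.get_obs()['eef_pos'])
p=bot.read_camera('scene'); t=bot.read_camera('top')
c=np.hstack([cv2.resize(q['color'][y:y+80,x:x+80,::-1],(400,400),interpolation=3) for q,y,x in((p,140,270),(t,190,300))]); cv2.imwrite('pics/a4.png',c)
for q in(p,t): print([(np.round(r['point'],3),r['confidence'],proj(q,r['point'])) for r in bot.look_for(q,'tbar_grip')])
a=np.array([-.5,0,.866])
for th,d in((1.22,.0105),(0,0),(0,.0105)):
    cc=np.array([-.097,-.076,.083])+a*d; b=np.cos(th)*np.array([0,1,0])+np.sin(th)*np.array([-.866,0,-.5])
    for q,y,x in((p,140,270),(t,190,300)): print(th,d,[((proj(q,P2W(cc+s*.031*b))[0]-[x,y])*5).round() for s in(-1,1)])
E
```

```text
[ 0.43124831 -0.0391511   0.21316017]
[(array([ 0.549, -0.058,  0.091]), 0.78, array([[313.04291101, 187.30191753]]))]
[(array([ 0.544, -0.068,  0.1  ]), 0.71, array([[338.05646391, 235.95042286]]))]
1.22 0.0105 [array([211., 180.]), array([263., 287.])]
1.22 0.0105 [array([211., 181.]), array([161., 296.])]
0 0 [array([263., 209.]), array([192., 274.])]
0 0 [array([250., 229.]), array([118., 230.])]
0 0.0105 [array([272., 201.]), array([201., 267.])]
0 0.0105 [array([253., 238.]), array([119., 239.])]
```

View pics/a4.png

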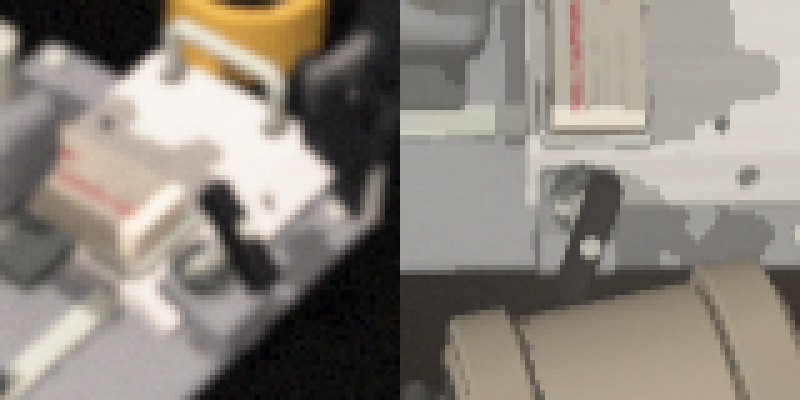

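The T-bar rests in its notch at about 70°. Its ends are at (215,190) and (262,285), against a predicted (211,180) and (263,287). Next is the handle.

```bash
python3 - <<'E'
from h import *
print(togo(P2W([0,-.203,.15]),press()[2]+np.pi/2))
E
```

```text
(array([-1.2113, -0.4426,  0.3202]), np.float64(-0.0475))
```

{"name": "apply_moves", "arguments": {
  "deltas": [
    [0.5,[-0.2,-0.1,0],0],
    [0.5,[-0.4,-0.2,0],-0.015],
    [0.5,[-0.6,-0.3,0],-0.03],
    [0.5,[-0.8,-0.4,0],-0.0475],
    [0.5,[-1.0,-0.44,0.05],-0.0475],
    [0.5,[-1.0,-0.44,0.1],-0.0475],
    [0.5,[-1.0,-0.44,0.1],-0.0475]
  ]
}}

```text
t: 10.3
eef_pos: [0.6049, -0.1786, 0.1907]
tool_rot: [-0.002, -0.012, 1.0, 0.001]
contact_force: [-0.3, 0.5, -0.0]
gripper_width: 0.498
grasp_force: 0.0
```

```bash
python3 - <<'E'
from h import *
print(togo(P2W([0,-.203,.12]),press()[2]+np.pi/2))
t=bot.read_camera('top')
for n in('tray_grip','tray'): print([(np.round(r['point'],3),r['confidence']) for r in bot.look_for(t,n)])
E
```

```text
(array([-0.2075, -0.0673,  0.3524]), np.float64(-0.0))
[(array([ 0.621, -0.133,  0.036]), 0.91), (array([ 0.547, -0.068,  0.102]), 0.57)]
[(array([ 0.622, -0.132,  0.038]), 0.97)]
```

{"name": "apply_moves", "arguments": {
  "deltas": [
    [0.5,[-0.1,-0.03,0.05],0],
    [0.5,[-0.2075,-0.067,0.1],0],
    [0.5,[-0.2075,-0.067,0.25],0],
    [0.5,[-0.2075,-0.067,0.38],0],
    [0.5,[-0.2075,-0.067,0.5],0],
    [0.5,[-0.2075,-0.067,0.6],0],
    [0.5,[-0.2075,-0.067,0.65],0],
    [0.5,[-0.2075,-0.067,0.65],0],
    [0.5,[-0.2075,-0.067,0.65],0]
  ]
}}

```text
t: 11.35
eef_pos: [0.6475, -0.1906, 0.0648]
tool_rot: [0.001, -0.012, 1.0, -0.0]
contact_force: [0.6, -0.5, 0.2]
gripper_width: 0.496
grasp_force: 0.0
```

{"name": "apply_moves", "arguments": {
  "deltas": [
    [0.8,[0,0,0],0],
    [1,[0,0,0],0],
    [1,[0,0,0],0],
    [1,[0,0,0],0],
    [1,[0,0,0],0],
    [1,[0,0,0],0]
  ],
  "squeeze": 40
}}

```text
t: 11.95
eef_pos: [0.6475, -0.1908, 0.0649]
tool_rot: [0.001, -0.012, 1.0, -0.0]
contact_force: [-1.3, -0.4, 5.7]
gripper_width: 0.096
grasp_force: 39.2
```

{"name": "apply_moves", "arguments": {
  "deltas": [
    [1,[0,0.02,0],0],
    [1,[0,0.05,0],0],
    [1,[0,0.09,0],0],
    [1,[0,0.13,0],0],
    [1,[0,0.17,0],0],
    [1,[0,0.21,0],0],
    [1,[0,0.25,0],0],
    [1,[0,0.29,0],0],
    [1,[0,0.33,0],0],
    [1,[0,0.36,0],0],
    [1,[0,0.38,0],0],
    [1,[0,0.38,0],0]
  ]
}}

```text
t: 13.15
eef_pos: [0.6456, -0.1147, 0.0648]
tool_rot: [0.001, -0.013, 1.0, -0.0]
contact_force: [-1.1, -0.2, 6.2]
gripper_width: 0.1
grasp_force: 39.3
```

Moved 76 mm freely; 9 mm left.

{"name": "apply_moves", "arguments": {
  "deltas": [
    [1,[0,0.015,0],0],
    [1,[0,0.03,0],0],
    [1,[0,0.04,0],0],
    [1,[0,0.05,0],0],
    [1,[0,0.055,0],0],
    [1,[0,0.055,0],0],
    [1,[0,0.055,0],0]
  ]
}}

```text
t: 13.85
eef_pos: [0.6454, -0.1052, 0.0648]
tool_rot: [0.001, -0.012, 1.0, -0.001]
contact_force: [-0.9, -2.0, 6.8]
gripper_width: 0.097
grasp_force: 39.3
```

{"name": "apply_moves", "arguments": {
  "deltas": [
    [1,[0,0.008,0],0],
    [1,[0,0.018,0],0],
    [1,[0,0.018,0],0],
    [1,[0,0.018,0],0]
  ]
}}

```text
t: 14.25
eef_pos: [0.6454, -0.1051, 0.0648]
tool_rot: [0.001, -0.011, 1.0, -0.003]
contact_force: [-2.0, -8.8, 7.5]
gripper_width: 0.1
grasp_force: 39.5
```

Tray is at its stop: 85.7 mm of travel, and the force rises with no further motion. Release, rise and go back to the T-bar.

{"name": "apply_moves", "arguments": {
  "deltas": [
    [0.9,[0,-0.022,0],0],
    [0.5,[0,-0.022,0],0],
    [0.5,[0,-0.022,0],0],
    [0.5,[0,-0.022,0],0],
    [0.5,[0,-0.03,-0.1],0],
    [0.5,[0,-0.03,-0.3],0],
    [0.5,[0,-0.03,-0.55],0],
    [0.5,[0,-0.03,-0.7],0],
    [0.5,[0,-0.03,-0.7],0]
  ]
}}

```text
t: 15.15
eef_pos: [0.6477, -0.1053, 0.2091]
tool_rot: [0.004, -0.013, 1.0, -0.0]
contact_force: [-0.0, 0.1, -0.2]
gripper_width: 0.5
grasp_force: 0.0
```

```bash
python3 - <<'E'
from h import *
print(bot.get_obs()['eef_pos'],togo(P2W([-.1022,-.076,.14]),press()[2]+1.265))
E
```

```text
[ 0.64765264 -0.10532402  0.20908651] (array([0.5302, 0.2085, 0.3407]), np.float64(0.0488))
```

{"name": "apply_moves", "arguments": {
  "deltas": [
    [0.5,[0.2,0,0],0.01],
    [0.5,[0.4,0.05,0],0.03],
    [0.5,[0.53,0.15,0.1],0.049],
    [0.5,[0.53,0.208,0.25],0.049],
    [0.5,[0.53,0.208,0.34],0.049],
    [0.5,[0.53,0.208,0.34],0.049],
    [0.5,[0.53,0.208,0.34],0.049]
  ]
}}

```text
t: 15.85
eef_pos: [0.5376, -0.0671, 0.1355]
tool_rot: [-0.001, 0.141, 0.99, 0.0]
contact_force: [-0.4, 0.2, -0.2]
gripper_width: 0.5
grasp_force: 0.0
```

```bash
python3 - <<'E'
from h import *
print(bot.get_obs()['eef_pos'],togo(P2W([-.1022,-.076,.074]),press()[2]+1.265))
t=bot.read_camera('top')
for n in('carton','tray_grip'): print([(np.round(r['point'],3),round(r['confidence'],2)) for r in bot.look_for(t,n)])
print(P2W([0,0,.068]),P2W([0,-.118,.077]))
E
```

```text
[ 0.53762799 -0.06712054  0.13546869] (array([-0.0164,  0.0086,  0.3073]), np.float64(-0.0002))
[(array([ 0.526, -0.294,  0.028]), 0.93), (array([0.407, 0.147, 0.031]), 0.89), (array([0.6  , 0.012, 0.07 ]), 0.64), (array([0.708, 0.286, 0.033]), 0.56)]
[(array([ 0.65 , -0.029,  0.035]), 0.85)]
[0.64154212 0.01207664 0.068     ] [ 0.64436901 -0.10588949  0.077     ]
```

{"name": "apply_moves", "arguments": {
  "deltas": [
    [0.5,[-0.014,0.008,0.08],0],
    [0.5,[-0.014,0.008,0.16],0],
    [0.5,[-0.014,0.008,0.24],0],
    [0.5,[-0.014,0.008,0.305],0],
    [0.5,[-0.014,0.008,0.305],0],
    [0.5,[-0.014,0.008,0.305],0]
  ]
}}

```text
t: 16.6
eef_pos: [0.5407, -0.0662, 0.0742]
tool_rot: [-0.001, 0.141, 0.99, 0.0]
contact_force: [0.2, 0.1, 0.0]
gripper_width: 0.499
grasp_force: 0.0
```

{"name": "apply_moves", "arguments": {
  "deltas": [
    [0.75,[0,0,0],0],
    [1,[0,0,0],0],
    [1,[0,0,0],0],
    [1,[0,0,0],0],
    [1,[0,0,0],0],
    [1,[0,0,0],0]
  ],
  "squeeze": 80
}}

```text
t: 17.2
eef_pos: [0.5419, -0.0648, 0.0757]
tool_rot: [0.001, 0.14, 0.99, 0.001]
contact_force: [-1.1, 3.9, 7.3]
gripper_width: 0.162
grasp_force: 80.3
```

{"name": "apply_moves", "arguments": {
  "deltas": [
    [1,[0.006,-0.002,-0.011],0],
    [1,[0.012,-0.0036,-0.022],0],
    [1,[0.018,-0.0055,-0.033],0],
    [1,[0.018,-0.0055,-0.033],0],
    [1,[0.018,-0.0055,-0.033],0]
  ]
}}

```text
t: 17.7
eef_pos: [0.5388, -0.065, 0.0812]
tool_rot: [0.002, 0.14, 0.99, 0.002]
contact_force: [6.8, 5.3, -10.3]
gripper_width: 0.165
grasp_force: 77.9
```

{"name": "apply_moves", "arguments": {
  "deltas": [
    [1,[0,0,0],0.02],
    [1,[0,0,0],0.04],
    [1,[0,0,0],0.06],
    [1,[0,0,0],0.08],
    [1,[0,0,0],0.1],
    [1,[0,0,0],0.1]
  ]
}}

```text
t: 18.3
eef_pos: [0.5373, -0.0599, 0.0816]
tool_rot: [-0.0, 0.435, 0.901, 0.002]
contact_force: [0.6, 13.8, -3.1]
gripper_width: 0.16
grasp_force: 156.0
```

```bash
python3 - <<'E'
from h import *
o=bot.get_obs();print(o['contact_force'],o['torque'],o['grasp_force'],o['gripper_width'],o['joint_torque'].round(1))
p=bot.read_camera('scene'); t=bot.read_camera('top')
c=np.hstack([cv2.resize(q['color'][y:y+70,x:x+70,::-1],(400,400),interpolation=3) for q,y,x in((p,150,275),(t,195,300))]); cv2.imwrite('pics/a5.png',c)
E
```

```text
[ 0.63976954 13.80965567 -3.14562162] [3.87245498 0.18424209 3.35499384] 155.95628627110273 0.15961320923223615 [ 10.8 -52.7   5.2 -21.7   1.    1.4  -4.3]
```

View pics/a5.png

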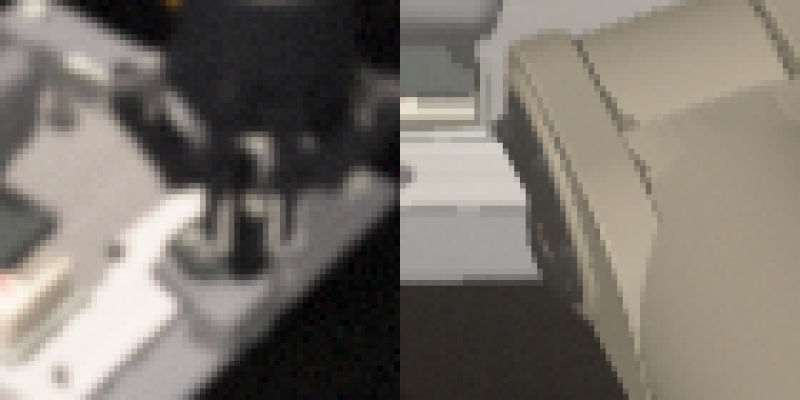

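Turning is resisted by about 3.4 N m, so the plunger is drawn less than 14 mm. I'll turn back into the notch and pull farther.

{"name": "apply_moves", "arguments": {
  "deltas": [
    [1,[0,0,0],-0.02],
    [1,[0,0,0],-0.04],
    [1,[0,0,0],-0.06],
    [1,[0,0,0],-0.08],
    [1,[0,0,0],-0.1],
    [1,[0,0,0],-0.1],
    [1,[0,0,0],-0.1]
  ]
}}

```text
t: 19.1
eef_pos: [0.5361, -0.0643, 0.0814]
tool_rot: [-0.001, 0.14, 0.99, 0.001]
contact_force: [-4.3, 8.5, 4.0]
gripper_width: 0.154
grasp_force: 77.2
```

{"name": "apply_moves", "arguments": {
  "deltas": [
    [0.6,[0,0,0],0],
    [0.5,[0,0,0],0],
    [0.5,[0,0,0],0],
    [0.5,[0,0,0],0],
    [0.5,[0,0,0],0]
  ]
}}

```text
t: 19.6
eef_pos: [0.5372, -0.0669, 0.0813]
tool_rot: [0.0, 0.141, 0.99, -0.0]
contact_force: [-0.4, 0.7, 0.3]
gripper_width: 0.498
grasp_force: 0.0
```

```bash
python3 - <<'E'
from h import *
print(bot.get_obs()['eef_pos'],togo([.5415,-.0645,.072],press()[2]+1.265))
E
```

```text
[ 0.53717071 -0.06693994  0.08130127] (array([-0.0174,  0.0178,  0.0465]), np.float64(-0.0003))
```

{"name": "apply_moves", "arguments": {
  "deltas": [
    [0.5,[-0.017,0.016,0.03],0],
    [0.5,[-0.017,0.016,0.047],0],
    [0.5,[-0.017,0.016,0.047],0],
    [0.8,[-0.017,0.016,0.047],0],
    [1,[-0.017,0.016,0.047],0],
    [1,[-0.017,0.016,0.047],0],
    [1,[-0.017,0.016,0.047],0],
    [1,[-0.017,0.016,0.047],0]
  ],
  "squeeze": 100
}}

```text
t: 20.4
eef_pos: [0.5415, -0.0638, 0.0721]
tool_rot: [0.0, 0.141, 0.99, 0.0]
contact_force: [-2.4, 0.9, 6.9]
gripper_width: 0.155
grasp_force: 99.6
```

{"name": "apply_moves", "arguments": {
  "deltas": [
    [1,[0.006,-0.002,-0.011],0],
    [1,[0.012,-0.0036,-0.022],0],
    [1,[0.018,-0.0055,-0.033],0],
    [1,[0.024,-0.0072,-0.0434],0],
    [1,[0.024,-0.0072,-0.0434],0],
    [1,[0.024,-0.0072,-0.0434],0]
  ]
}}

```text
t: 21.0
eef_pos: [0.5373, -0.064, 0.0798]
tool_rot: [0.001, 0.141, 0.99, 0.001]
contact_force: [7.7, 1.6, -15.5]
gripper_width: 0.157
grasp_force: 99.4
```

{"name": "apply_moves", "arguments": {
  "deltas": [
    [1,[0.0024,-0.0007,-0.0043],0],
    [1,[0.0048,-0.0014,-0.0087],0],
    [1,[0.0048,-0.0014,-0.0087],0]
  ]
}}

```text
t: 21.3
eef_pos: [0.5373, -0.064, 0.0801]
tool_rot: [0.002, 0.141, 0.99, 0.002]
contact_force: [17.9, 1.7, -35.3]
gripper_width: 0.156
grasp_force: 97.5
```

End stop found, so it is drawn fully. Easing off 2 mm, then turning.

{"name": "apply_moves", "arguments": {
  "deltas": [
    [1,[-0.005,0.0015,0.009],0],
    [1,[-0.006,0.002,0.011],0.01],
    [1,[-0.006,0.002,0.011],0.03],
    [1,[-0.006,0.002,0.011],0.05],
    [1,[-0.006,0.002,0.011],0.05]
  ]
}}

```text
t: 21.8
eef_pos: [0.5383, -0.0595, 0.0799]
tool_rot: [0.001, 0.292, 0.956, 0.004]
contact_force: [5.7, 7.4, -10.5]
gripper_width: 0.156
grasp_force: 152.1
```

```bash
python3 - <<'E'
from h import *
o=bot.get_obs();print(o['contact_force'],o['torque'],o['grasp_force'],o['gripper_width'],togo(P2W([-.106,-.076,.0]),press()[2]))
E
```

```text
[  5.73815619   7.37134737 -10.45827653] [ 4.83706842 -1.75007448  1.87035344] 152.06869608722627 0.15629328567914183 (array([-0.0157, -0.0344,  0.3993]), np.float64(0.1517))
```

The pads have to spread from 14 to 23 mm as the bar tilts, so I'll soften the grip to let them yield.

{"name": "apply_moves", "arguments": {
  "deltas": [
    [1,[0,0,0],0],
    [1,[0,0,0],0],
    [1,[0,0,0],0]
  ],
  "squeeze": 35
}}

```text
t: 22.1
eef_pos: [0.5383, -0.0595, 0.0799]
tool_rot: [0.001, 0.291, 0.957, 0.004]
contact_force: [5.3, 7.3, -11.6]
gripper_width: 0.152
grasp_force: 151.6
```

```bash
python3 - <<'E'
from h import *
o=bot.get_obs();print(o['eef_pos'],o['contact_force'],o['torque'],o['grasp_force'],o['gripper_width'])
E
```

```text
[ 0.53830651 -0.05951607  0.07988139] [  5.34967782   7.34752377 -11.59437257] [ 4.83861164 -1.88490924  1.84431668] 151.56768777407706 0.15157783035291172
```

{"name": "apply_moves", "arguments": {
  "deltas": [
    [0.83,[0,0,0],0],
    [0.83,[0,0,0],0]
  ],
  "squeeze": 80
}}

```text
t: 22.3
eef_pos: [0.5362, -0.06, 0.0791]
tool_rot: [-0.001, 0.292, 0.957, 0.003]
contact_force: [1.8, 8.8, -12.2]
gripper_width: 0.175
grasp_force: 93.5
```

{"name": "apply_moves", "arguments": {
  "deltas": [
    [0.82,[0,0,0],0.015],
    [0.81,[0,0,0],0.03],
    [0.8,[0,0,0],0.045],
    [0.8,[0,0,0],0.045]
  ]
}}

```text
t: 22.7
eef_pos: [0.5372, -0.0592, 0.0798]
tool_rot: [-0.0, 0.425, 0.905, 0.003]
contact_force: [3.6, 11.6, -9.7]
gripper_width: 0.207
grasp_force: 73.5
```

{"name": "apply_moves", "arguments": {
  "deltas": [
    [0.795,[0,0,0],0.015],
    [0.79,[0,0,0],0.03],
    [0.785,[0,0,0],0.045],
    [0.78,[0,0,0],0.06],
    [0.78,[0,0,0],0.06]
  ]
}}

```text
t: 23.2
eef_pos: [0.5396, -0.0571, 0.081]
tool_rot: [0.0, 0.586, 0.81, 0.005]
contact_force: [6.5, 16.9, -6.5]
gripper_width: 0.224
grasp_force: 66.3
```

{"name": "apply_moves", "arguments": {
  "deltas": [
    [0.78,[0.01,0.003,0],0.015],
    [0.775,[0.02,0.006,0],0.03],
    [0.77,[0.025,0.008,0],0.047],
    [0.77,[0.025,0.008,0],0.047]
  ]
}}

```text
t: 23.6
eef_pos: [0.543, -0.0551, 0.0823]
tool_rot: [0.003, 0.7, 0.714, 0.006]
contact_force: [12.0, 9.1, -6.8]
gripper_width: 0.235
grasp_force: 51.9
```

```bash
python3 - <<'E'
from h import *
o=bot.get_obs();print(o['torque'])
p=bot.read_camera('scene'); t=bot.read_camera('top')
c=np.hstack([cv2.resize(q['color'][y:y+60,x:x+60,::-1],(400,400),interpolation=3) for q,y,x in((p,155,285),(t,200,305))]); cv2.imwrite('pics/a6.png',c)
a=np.array([-.5,0,.866])
for th,d in((0,.017),(.3,.017),(.6,.017)):
    cc=np.array([-.097,-.076,.083])+a*d; b=np.cos(th)*np.array([0,1,0])+np.sin(th)*np.array([-.866,0,-.5])
    for q,y,x in((p,155,285),(t,200,305)): print(th,d,[((proj(q,P2W(cc+s*.031*b))[0]-[x,y])*6.67).round() for s in(-1,1)])
E
```

```text
[ 2.14223585 -3.3981378   0.18153778]
0 0.017 [array([271., 161.]), array([175., 249.])]
0 0.017 [array([306., 259.]), array([127., 260.])]
0.3 0.017 [array([253., 146.]), array([194., 265.])]
0.3 0.017 [array([303., 235.]), array([130., 284.])]
0.6 0.017 [array([232., 135.]), array([215., 275.])]
0.6 0.017 [array([292., 212.]), array([141., 306.])]
```

View pics/a6.png

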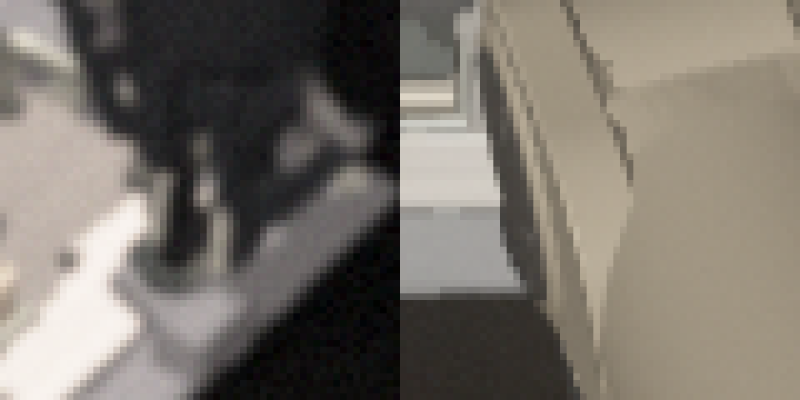

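The bar's near end at (180,250) matches θ = 0 with the plunger drawn, predicted at (175,249). Letting it in along its axis.

{"name": "apply_moves", "arguments": {
  "deltas": [
    [0.77,[0,0.006,0.0104],0],
    [0.77,[0,0.012,0.0208],0],
    [0.77,[0,0.018,0.0312],0],
    [0.77,[0,0.024,0.0416],0],
    [0.77,[0,0.03,0.052],0],
    [0.77,[0,0.03,0.052],0]
  ]
}}

```text
t: 24.3
eef_pos: [0.5489, -0.0549, 0.0719]
tool_rot: [0.003, 0.699, 0.715, 0.006]
contact_force: [11.0, 9.4, -1.7]
gripper_width: 0.231
grasp_force: 52.5
```

It is going in with spring-like force. Release and lift clear.

{"name": "apply_moves", "arguments": {
  "deltas": [
    [0.77,[0,0.008,0.014],0],
    [0.7,[0,0.008,0.014],0],
    [0.6,[0,0.008,0.014],0],
    [0.4,[0,0.008,0.01],0],
    [0.4,[0,0.008,0],0],
    [0.4,[0,0.008,-0.1],0],
    [0.4,[0,0.008,-0.3],0],
    [0.4,[0,-0.1,-0.55],0],
    [0.4,[0,-0.3,-0.6],0],
    [0.4,[-0.2,-0.45,-0.6],0],
    [0.4,[-0.4,-0.45,-0.6],0],
    [0.4,[-0.4,-0.45,-0.6],0]
  ]
}}

```text
t: 25.5
eef_pos: [0.4517, -0.1468, 0.1897]
tool_rot: [0.0, 0.704, 0.71, -0.002]
contact_force: [0.4, 0.0, 0.3]
gripper_width: 0.602
grasp_force: 0.0
```

```bash
python3 - <<'E'
from h import *
p=bot.read_camera('scene'); t=bot.read_camera('top')
c=np.hstack([cv2.resize(q['color'][y:y+80,x:x+80,::-1],(400,400),interpolation=3) for q,y,x in((p,140,260),(t,170,290))]); cv2.imwrite('pics/a7.png',c)
a=np.array([-.5,0,.866])
for q,y,x in((p,140,260),(t,170,290)):
  for d in(0,.005,.014):
    cc=np.array([-.097,-.076,.083])+a*(d+.011); b=np.array([0,1,0])
    print('top edge',d,[((proj(q,P2W(cc+s*.031*b))[0]-[x,y])*5).round() for s in(-1,1)])
  print('carton top',[((proj(q,P2W([sx*.0455,sy*.022,.068]))[0]-[x,y])*5).round() for sx,sy in((-1,-1),(-1,1),(1,-1))],'grip',[((proj(q,P2W([s*.03,-.118,.082]))[0]-[x,y])*5).round() for s in(-1,1)])
E
```

```text
top edge 0 [array([323., 200.]), array([251., 266.])]
top edge 0.005 [array([327., 197.]), array([256., 262.])]
top edge 0.014 [array([335., 190.]), array([263., 256.])]
carton top [array([135., 274.]), array([ 81., 322.]), array([  2., 197.])] grip [array([224., 144.]), array([137.,  96.])]
top edge 0 [array([303., 339.]), array([169., 340.])]
top edge 0.005 [array([304., 343.]), array([170., 344.])]
top edge 0.014 [array([306., 351.]), array([171., 352.])]
carton top [array([116., 226.]), array([ 23., 227.]), array([114.,  40.])] grip [array([320., 189.]), array([317.,  64.])]
```

View pics/a7.png

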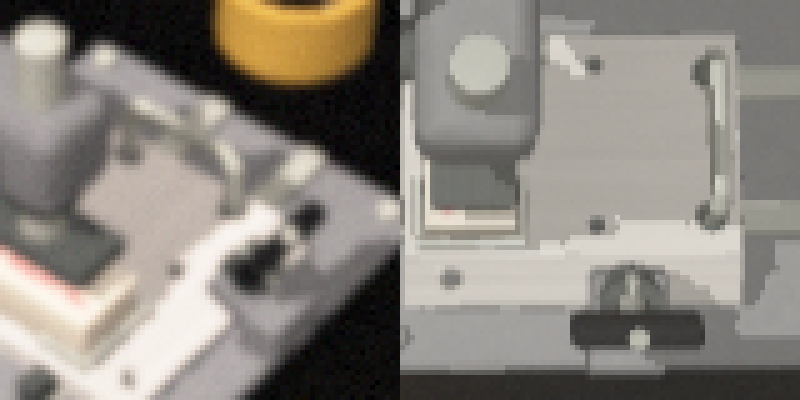

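The tray and carton sit under the head, and the bar lies along the slide again. I'll check its depth against the first pictures.

```bash
python3 - <<'E'
from h import *
def cen(im,y0,y1,x0,x1):
    g=im[y0:y1,x0:x1].max(2).astype(float); w=np.clip(90-g,0,40); yy,xx=np.mgrid[y0:y1,x0:x1]; return round((w*xx).sum()/w.sum(),2),round((w*yy).sum()/w.sum(),2),round(w.sum())
T=[bot.read_camera('top')['color'] for _ in range(3)]; S=[bot.read_camera('scene')['color'] for _ in range(3)]
t0=cv2.imread('pics/top0.png')[:,:,::-1]; s0=cv2.imread('pics/scene0.png')[:,:,::-1]
for im in(t0,np.mean(T,0)): print('top',cen(im,229,242,322,353)); print(np.round(im[226:246,325:334].mean((1,2))).astype(int))
for im in(s0,np.mean(S,0)): print('scene',cen(im,178,202,300,328))
# column profile of end edges, unaffected background: front-left end in scene
for im in(s0,np.mean(S,0)): print(np.round(im[186:200,306:311].mean((1,2))).astype(int))
E
```

```text
top (np.float64(336.98), np.float64(235.2), 4410)
[140 141 142 140 136 119  80  56  58  61  62  59  58  91 141 152 150 133
  94  58]
top (np.float64(337.35), np.float64(235.19), 4728)
[144 144 144 142 136 119  79  55  57  61  61  60  58  92 142 153 151 134
  94  57]
scene (np.float64(312.94), np.float64(191.23), 2643)
scene (np.float64(313.63), np.float64(190.56), 2911)
[186 183 174 157 131  93  61  43  38  42  52  77 109 140]
[241 229 205 176 139  95  61  44  39  40  53  76 110 140]
```

Bar edge profiles match the first pictures to within a few hundredths of a pixel, so the pin is fully in.

```bash
python3 -c "
from h import *
print(bot.hand_in())"
```

```text
the job is handed in; nothing more can be done
None
```

The tray is fully home with the pin seated again and the carton flat under the head; the gripper was clear of everything when I handed in at about 26 s of the 69 s allowed, though my first try at turning the T-bar back jammed at about 156 N on a finger pad and I had to regrip (no result has come back).

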